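Pack the sampling kit into its holder tray

ROBOT

A 7-joint arm with a two-finger parallel gripper is mounted at the origin on a cart in front of the work surface, level with it; the furniture and walls round the work are solid. World frame = base frame: x ahead of the robot, y to its left, z up, the work surface at z = 0. Lengths are in m, angles in rad, forces in N, time in s.
With the tool pointing down it reaches from about 0.4 to 0.875 m from the base axis. Payload 4.4 kg.
Tool frame: the origin (TCP) lies at the very end of the fingers, on their centre line; the grasp point (between the pads) lies 19 mm behind it; z points along the fingers, y is the line along which they close (so a half turn about z gives the same grasp; the last joint's range is limited). The gripper opens to 85 mm and grips with 20 to 120 N. Pads are 22 mm wide; open, the fingers measure 114 mm over their backs; the gripper's body (76 mm by 85 mm) begins 54 mm behind the grasp point. The pads swing forward as they close: fully open they stand 13 mm farther back than shut.
Start: joints at [1.214, 0.628, 0.038, 1.517, -0.027, 0.996, -0.02], TCP at [0.186, -0.623, 0.192] pointing down, gripper open.
Joint ranges: [-3.06, 3.06], [-0.37, 2.12], [-1.25, 1.32], [0.18, 2.47], [-1.1, 4.24], [0.23, 1.98], [-2.94, 2.94]. Speed limits (rad/s): [2.57, 2.57, 3.14, 3.14, 3.14, 3.14, 3.14].

INTERFACE

Orientations are given as a unit quaternion [x, y, z, w].
In Python, from cell import r gives the robot as it stands. The module is installed in compiled form; this text tells all that it offers.
- The arm moves only by the tool send_rows, never from a script. Its argument "series" is a list of rows, each a list of 3 entries, a list of its own where there are three numbers: the shift along the tool's x, y, z in mm, then the turn about the tool's z in rad, then the finger opening in mm, from 0 to 85.4. In form: [[[x, y, z], roll, claw], ...]. A call has 1 to 20 rows; each row shifts and turns the commanded pose from where the row before left it, along the tool's axes as they then stand; what a row does not reach is not made up. A row lasts 1/12 s, in which the tool goes at most 41.7 mm and 7.16 degrees, less where a joint would pass 70% of its speed; a pose out of reach is approached as far as the arm can. A call with a gripper value outside its range is refused whole. The fingers move at their own pace and stop on an object; the grip force is fixed at half the most. Time passes only in rows, so rows that do not move let the fingers close. It gives the time, the measured TCP pose, the force, the opening and the grip force at its end, in the units of the state.
- r.get_obs(): the state, without advancing time (a new reading comes with each control period).
- r.capture(name): name is "scene" or "top" or "wrist"; returns the picture (480x640x3 uint8, red, green, blue); there is no depth.
- r.camera_info(name): a dict with "K" (3x3 intrinsics, pixels), "rvec" (rotation vector, rad) and "tvec" (3), from world to camera coordinates, as OpenCV has them. Camera axes: x right, y down, z forward; pixel columns grow to the right and rows downward; lengths in m; the calibration is good to about 2 mm. The wrist camera is an equidistant fisheye: a pixel r from the principal point sees the ray r / f radians off the axis. A picture is of the moment at which its call begins: read the wrist's pose just before it. camera_info takes no time and is no camera call; for the wrist camera it gives the pose at the moment of the call.
- r.finish_job(): hands the job in; it is judged then, once.
The state is a dict: "time": time; "joint_pos": joint angles; "joint_velocities": joint speeds; "joint_efforts": joint torques, N m; "eef_pos": TCP position; "ee_rot": TCP orientation; "force": force on the tool from outside, world axes, zero at the start; "moment": the same for the moment, N m; "opening": finger opening in m; "grip_force": force on a finger pad.
Only numpy, scipy, OpenCV 4.12 (cv2) and the standard library are available. Lean on these libraries where they do the work, as an engineer would, in place of code of your own. Each camera call takes 0.05 s, during which the arm holds its last target. There are 200 camera calls.

TASK

Pack the sampling kit: stand the small plastic cup, the dropper bottle and the small rubber stopper upright in the tray, each seated on the floor of the holder made for it. The larger beaker, the large brown bottle and the larger stopper do not belong to the kit: leave them standing where they are.

Things in the scene. Friction and masses are not known exactly. Their poses are not given: they have to be found in the camera images.
- small_cup: The small open clear plastic cup: 66 mm tall, 38 mm across at the foot widening to 50 mm at the rim, thin walls, 14 g. Origin: centre of its underside, z up. Belongs in holder_ring.
- dropper_bottle: Small brown dropper bottle with a black rubber bulb: 102 mm tall; body 33 mm across up to 70 mm, bulb 13 mm across, 70 g. Origin: centre of its underside, z up. Belongs in holder_sleeve.
- stopper: Red rubber stopper: 26 mm tall, 31 mm across, 30 g, the smaller of the two. Origin: centre of its underside, z up. Belongs in holder_small.
- beaker: Look-alike to leave alone: the larger open clear plastic beaker with a spout, 74 mm tall, 62 x 70 mm at the rim. Origin: centre of its underside, z up.
- reagent_bottle: Look-alike to leave alone: the large brown bottle with a flat black cap, 136 mm tall, 62 mm across. Origin: centre of its underside, z up.
- large_stopper: Look-alike to leave alone: the larger rubber stopper, dark red, 38 mm tall, 48 mm across at the top and 39 mm at the foot. Origin: centre of its underside, z up.
- holder_ring: Holder for the small cup: white low round ring, 64 mm outside, 52 mm inside, 14 mm high, floor 3 mm above the underside. Fixed in a shallow grey tray (78 x 222 mm, rim 12 mm above the bench) with the other two, in a row along their common y axis, centres 70 mm apart. Origin: centre of its underside, 4 mm above the bench; z up.
- holder_sleeve: Holder for the dropper bottle: white tall tube, 54 mm outside, 44 mm inside, 40 mm high, on a 64 mm square foot, floor 3 mm above the underside. Fixed in a shallow grey tray (78 x 222 mm, rim 12 mm above the bench) with the other two, in a row along their common y axis, centres 70 mm apart. Origin: centre of its underside, 4 mm above the bench; z up.
- holder_small: Holder for the stopper: dark grey square block 58 x 58 mm, 10 mm high, with a small round recess, 40 mm across, whose floor is 3 mm above the underside. Fixed in a shallow grey tray (78 x 222 mm, rim 12 mm above the bench) with the other two, in a row along their common y axis, centres 70 mm apart. Origin: centre of its underside, 4 mm above the bench; z up.
- stand_blue: Obstacle, never moves: retort stand, flat dark blue foot with a tall rod, and a ring with a glass funnel, about 120 mm across and 280 to 350 mm above the bench, beside the rod. All the handling is to the right (-y) of it; pass it on the robot's side (x below 0.41 m). Origin: middle of the foot.
There are look-alikes about, which are no part of the job. What is shaped like the holder_sleeve but blue or purple is not meant.

How it is judged:
At the end, for the whole second after the job is handed in: Small cup in the ring, dropper bottle in the sleeve, small stopper in the small recess: each within 10 mm of its holder's centre, on its floor (within 4 mm), upright within 0.15 rad, at rest; larger beaker, large brown bottle and larger stopper upright, within 25 mm of their starts (horizontal distance between small_cup and holder_ring below 0.01 m and z of small_cup in the frame of holder_ring between 0 and 0.007 m and angle between each of small_cup, dropper_bottle, stopper, beaker, reagent_bottle, large_stopper's own z axis and vertical below 0.15 rad and linear speed of each of small_cup, dropper_bottle, stopper below 0.02 m/s and horizontal distance between dropper_bottle and holder_sleeve below 0.01 m and z of dropper_bottle in the frame of holder_sleeve between 0 and 0.007 m and horizontal distance between stopper and holder_small below 0.01 m and z of stopper in the frame of holder_small between 0 and 0.007 m and distance of each of beaker, reagent_bottle, large_stopper from where it was at the start of the episode below 0.025 m); the robot touches nothing.
It fails at once if the larger beaker is moved more than 25 mm or tipped (distance of beaker from where it was at the start of the episode above 0.025 m or angle between beaker's own z axis and vertical above 0.3 rad).
It fails at once if the large brown bottle is moved more than 25 mm or tipped (distance of reagent_bottle from where it was at the start of the episode above 0.025 m or angle between reagent_bottle's own z axis and vertical above 0.3 rad).
It fails at once if the larger stopper is moved more than 25 mm or tipped (distance of large_stopper from where it was at the start of the episode above 0.025 m or angle between large_stopper's own z axis and vertical above 0.3 rad).
It also fails if it takes over 86 s, if anything falls off the work surface, if the arm or the gripper's body presses on something with over 40 N, if the wrist force passes 120 N, or if a joint passes its speed limit or range.

## Working session

There is one attempt and no reset: what is moved stays moved. The work goes in short steps, Python scripts to look and compute and a tool call to move; the robot and the scene stay as the last step left them, time stands still between calls to the robot, and variables do not carry over. Pictures are saved under pics/ and viewed, at most 17 in all, crops included, and the job is handed in when it is done.

Besides the shell and the picture viewer there is one more tool, called after ">>>" as name(argument=value, ...) on one line, values as JSON. send_rows: Moves the arm, as the interface text tells. Its arguments: {"type":"object","properties":{"series":{"type":"array","items":{"type":"array"}}},"required":["series"]}

```bash
mkdir -p pics; python3 - <<'E'
from cell import r
import cv2
for n in ("scene","top"):
    im=r.capture(n); cv2.imwrite(f"pics/{n}0.png",im[:,:,::-1]); 
for n in ("scene","top","wrist"):
    print(n,r.camera_info(n))
o=r.get_obs(); print(o['time'],o['eef_pos'],o['ee_rot'],o['opening'])
E
```

```text
scene {'K': array([[537.57687446,   0.        , 315.27989787],
       [  0.        , 537.57687446, 233.5369577 ],
       [  0.        ,   0.        ,   1.        ]]), 'rvec': array([ 0.71741489, -2.31075118,  1.43699906]), 'tvec': array([0.41454719, 0.22980979, 1.12187269])}
top {'K': array([[584.19585408,   0.        , 318.1284581 ],
       [  0.        , 584.19585408, 240.98001783],
       [  0.        ,   0.        ,   1.        ]]), 'rvec': array([ 2.19084387, -2.14069151,  0.13754938]), 'tvec': array([-0.11228741,  0.58802346,  1.48180187])}
wrist {'K': array([[371.64829954,   0.        , 320.25201321],
       [  0.        , 371.64829954, 240.75264283],
       [  0.        ,   0.        ,   1.        ]]), 'rvec': array([-2.30192386,  1.71078451,  0.28247582]), 'tvec': array([-0.64866772, -0.04281848,  0.38040824])}
0.1 [ 0.18622263 -0.6220978   0.19090087] [ 9.89446008e-01  1.44899593e-01 -1.28192763e-04 -8.29623216e-04] 0.0854667306403729
```

View pics/scene0.png

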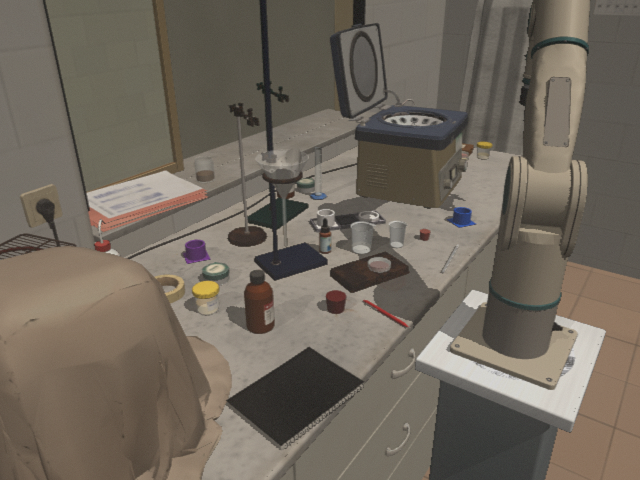

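View pics/top0.png

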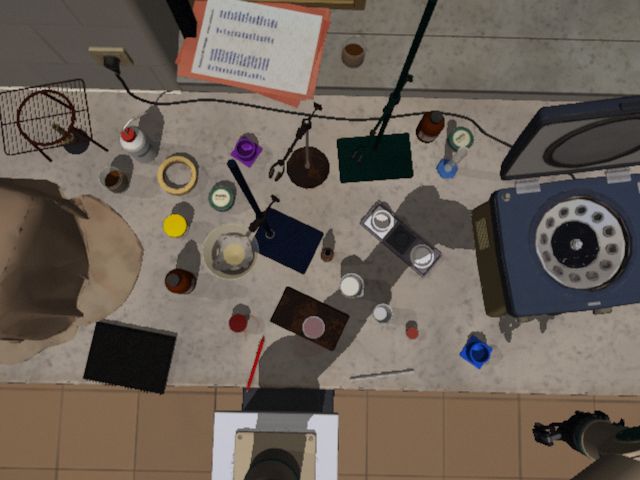

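```bash
cat > h.py <<'E'
import numpy as np, cv2
from cell import r
from scipy.spatial.transform import Rotation as R
def ray(cam,uv,info=None):
    i=info or r.camera_info(cam); K=i['K']; M=cv2.Rodrigues(i['rvec'])[0]
    x=(np.array(uv,float)-K[:2,2])/K[0,0]
    if cam=='wrist':
        t=np.hypot(*x); d=np.r_[x/max(t,1e-9)*np.sin(t),np.cos(t)]
    else: d=np.r_[x,1]
    return -M.T@i['tvec'], M.T@d
def at(cam,uv,z,info=None):
    c,d=ray(cam,uv,info); return (c+d*(z-c[2])/d[2]).round(4)
def proj(cam,p,info=None):
    i=info or r.camera_info(cam); K=i['K']
    q=cv2.Rodrigues(i['rvec'])[0]@np.array(p,float)+i['tvec']
    if cam=='wrist':
        s=np.hypot(q[0],q[1]); t=np.arctan2(s,q[2]); return K[:2,2]+K[0,0]*t*q[:2]/s
    return K[:2,2]+K[0,0]*q[:2]/q[2]
E
python3 - <<'E'
from h import *
a=cv2.imread('pics/top0.png')[195:355,300:500]; a=cv2.resize(a,None,fx=4,fy=3.75,interpolation=3)
a=cv2.resize(cv2.imread('pics/top0.png')[200:345,300:490],None,fx=4,fy=4,interpolation=cv2.INTER_CUBIC); cv2.imwrite('pics/topc.png',a)
b=cv2.resize(cv2.imread('pics/scene0.png')[190:290,300:480],None,fx=4.4,fy=4.4,interpolation=cv2.INTER_CUBIC); cv2.imwrite('pics/scenec.png',b)
E
```

```text
(no output)
```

View pics/topc.png

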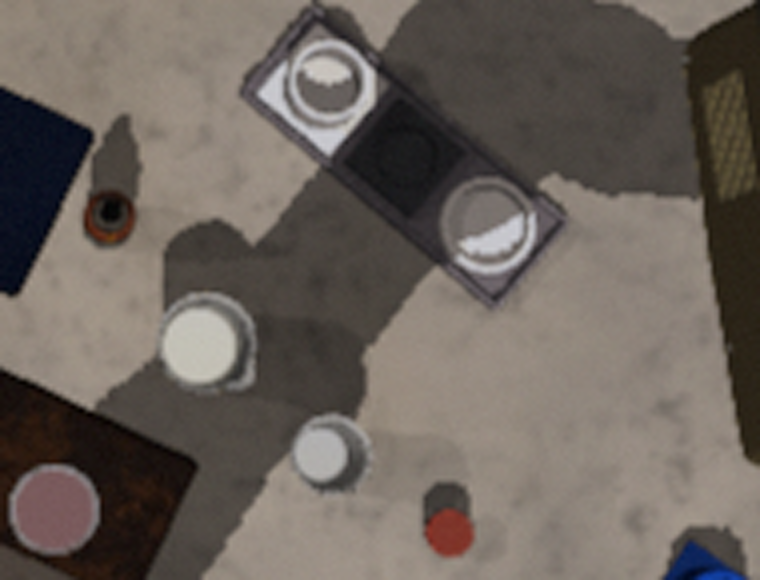

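View pics/scenec.png

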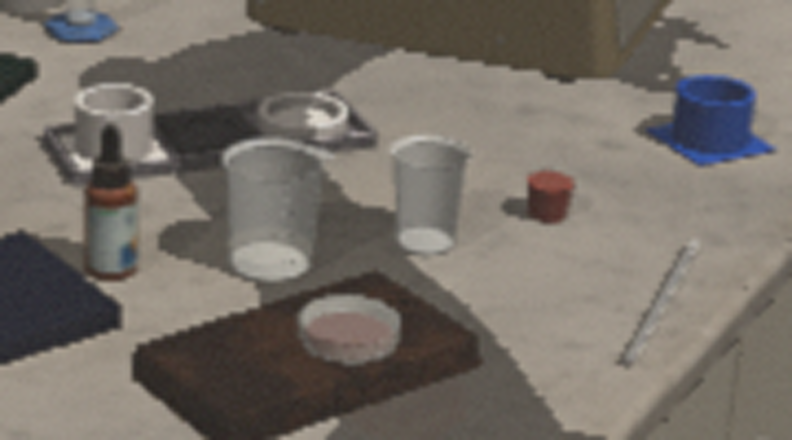

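Top view: sleeve (tall, white, on a square foot) at pixel (382,221), small block (400,239), ring (422,256), dropper bottle (327,253), small cup (381,314), small stopper (412,333). Left alone: beaker (351,286), brown bottle (180,281), dark red larger stopper (238,323), blue/purple sleeves. The white sleeve and ring in the grey tray, the smaller spoutless cup, the bulb-topped bottle and the bright red stopper fit; the crops confirm this.

```bash
python3 - <<'E'
from h import *
T=lambda u,v:(300+(u+.5)/4-.5,200+(v+.5)/4-.5)
S=lambda u,v:(300+u/4.4,190+v/4.4)
c=np.array([at('top',T(*p),.012) for p in((313,5),(240,90),(495,305),(567,215))])
print('tray',c[:,:2].tolist(),c.mean(0)); print('sides',[np.linalg.norm(c[i]-c[i-1]).round(3) for i in range(4)])
print('sleeve',at('top',T(332,82),.044),'small',at('top',T(403,157),.014),'ring',at('top',T(490,226),.018))
print('sleeve S',at('scene',S(115,103),.044),'ring S',at('scene',S(303,118),.018))
print('drop bulb top',at('top',T(111,211),.102),'body',at('top',T(108,220),.06),'S foot',at('scene',S(112,266),0.0),'S tip',at('scene',S(111,125),.102))
print('beaker rim',at('top',T(208,342),.074),'foot',at('top',T(200,345),.001), 'S', at('scene',S(270,262),.0))
print('cup rim',at('top',T(331,452),.066),'foot',at('top',T(322,455),.001),'S',at('scene',S(427,241),0))
print('stopper',at('top',T(449,533),.026),'S',at('scene',S(549,182),.026))
i=r.camera_info('top'); print('cam',-cv2.Rodrigues(i['rvec'])[0].T@i['tvec'])
print('largestopper',at('top',(238,323),.038), 'board cup',at('top',(313,328),.04),'board corner',at('top',T(197,466),.02))
o=r.get_obs(); m=R.from_quat(o['ee_rot']).as_matrix(); print(m.round(3))
i=r.camera_info('wrist');print('wcam',-cv2.Rodrigues(i['rvec'])[0].T@i['tvec'],cv2.Rodrigues(i['rvec'])[0].round(2))
E
```

```text
tray [[0.7044, -0.2553], [0.646, -0.2076], [0.5076, -0.3769], [0.568, -0.4244]] [ 0.6065  -0.31605  0.012  ]
sides [np.float64(0.217), np.float64(0.075), np.float64(0.219), np.float64(0.077)]
sleeve [ 0.6479 -0.2647  0.044 ] small [ 0.6037 -0.3156  0.014 ] ring [ 0.559  -0.3724  0.018 ]
sleeve S [ 0.6445 -0.2579  0.044 ] ring S [ 0.5525 -0.3579  0.018 ]
drop bulb top [ 0.5547 -0.1216  0.102 ] body [ 0.5531 -0.1208  0.06  ] S foot [ 0.5591 -0.1269  0.    ] S tip [ 0.5551 -0.1203  0.102 ]
beaker rim [ 0.4764 -0.1848  0.074 ] foot [ 0.4775 -0.1845  0.001 ] S [ 0.4784 -0.1873  0.    ]
cup rim [ 0.4097 -0.2637  0.066 ] foot [ 0.4074 -0.2656  0.001 ] S [ 0.4089 -0.2688  0.    ]
stopper [ 0.3596 -0.3449  0.026 ] S [ 0.3594 -0.3425  0.026 ]
cam [ 0.4135498  -0.08545086  1.5413603 ]
largestopper [0.3751 0.1006 0.038 ] board cup [ 0.3668 -0.0906  0.04  ] board corner [ 0.3986 -0.1826  0.02  ]
[[ 0.958  0.287 -0.   ]
 [ 0.287 -0.958  0.002]
 [-0.    -0.002 -1.   ]]
wcam [ 0.26460658 -0.59837451  0.37315543] [[ 0.29 -0.96 -0.  ]
 [-0.91 -0.27  0.32]
 [-0.31 -0.09 -0.95]]
```

```bash
cat >> h.py <<'E'
def go(*targets):
    "print tool-frame shifts (mm) from the measured pose through world targets, and yaw error to y axis at -40 deg"
    o=r.get_obs(); M=R.from_quat(o['ee_rot']).as_matrix(); a=np.radians(-39.5)
    yaw=np.arctan2(M[1,1],M[0,1]); Y=np.array([np.cos(a),np.sin(a),0]); X=np.array([-Y[1],Y[0],0]); B=np.c_[X,Y,[0,0,-1]]
    print('t',round(o['time'],2),'pos',o['eef_pos'].round(4),'open',round(o['opening']*1e3,1),'roll needed',round(yaw-a,3),'tilt',M[:2,2].round(3),'q',o['joint_pos'].round(2))
    p=o['eef_pos']
    for t in targets: print('->',t,'shift',((np.array(t)-p)@B*1e3).round(1)); p=np.array(t)
E
python3 - <<'E'
from h import *
go((.3596,-.344,.12),(.3596,-.344,.008))
E
```

```text
t 0.1 pos [ 0.1862 -0.6221  0.1909] open 85.5 roll needed -0.591 tilt [-0.     0.002] q [ 1.21  0.63  0.04  1.52 -0.03  1.   -0.02]
-> (0.3596, -0.344, 0.12) shift [324.9 -43.1  70.9]
-> (0.3596, -0.344, 0.008) shift [  0.   0. 112.]
```

>>> send_rows(series=[[[0, 0, 0], -0.1, 85], [[0, 0, 0], -0.12, 85], [[0, 0, 0], -0.12, 85], [[0, 0, 0], -0.12, 85], [[0, 0, 0], -0.12, 85], [[0, 0, 0], 0, 85]])

```text
time: 0.6
eef_pos: [0.1861, -0.6223, 0.1912]
ee_rot: [0.906, 0.423, 0.0, -0.001]
force: [0.1, -0.2, -0.5]
opening: 0.0849
grip_force: 0.0
```

```bash
python3 - <<'E'
from h import *
go((.3596,-.344,.12),(.3596,-.344,.008))
E
```

```text
t 0.6 pos [ 0.1861 -0.6223  0.1912] open 84.9 roll needed -0.008 tilt [0.    0.001] q [ 1.31  0.63 -0.12  1.51  0.08  1.    0.47]
-> (0.3596, -0.344, 0.12) shift [325.1 -43.2  71.2]
-> (0.3596, -0.344, 0.008) shift [  0.   0. 112.]
```

>>> send_rows(series=[[[10, -1, 2], -0.008, 85], [[20, -3, 5], 0, 85], [[25, -3, 5], 0, 85], [[25, -3, 5], 0, 85], [[25, -3, 5], 0, 85], [[25, -3, 5], 0, 85], [[25, -3, 5], 0, 85], [[25, -3, 5], 0, 85], [[25, -3, 5], 0, 85], [[25, -3, 5], 0, 85], [[25, -3, 5], 0, 85], [[25, -3, 5], 0, 85], [[20, -3, 5], 0, 85], [[15, -2, 3], 0, 85], [[10, -2, 3], 0, 85], [[0, 0, 0], 0, 85], [[0, 0, 0], 0, 85]])

```text
time: 2.02
eef_pos: [0.3621, -0.3462, 0.1237]
ee_rot: [0.905, 0.425, -0.0, -0.0]
force: [1.6, 0.5, 0.5]
opening: 0.0851
grip_force: 0.0
```

```bash
python3 - <<'E'
from h import *
i=r.camera_info('wrist'); im=r.capture('wrist')[:,:,::-1].copy(); cv2.imwrite('pics/w1.png',im); np.save('w1.npy',i)
go((.3596,-.344,.12),(.3596,-.344,.008))
for n,p in dict(stop=(.3596,-.344,.026),cup=(.409,-.265,.066),ring=(.560,-.371,.018),sm=(.605,-.316,.014),sl=(.649,-.262,.044)).items(): print(n,proj('wrist',p,i).round(1))
E
```

```text
t 2.07 pos [ 0.3618 -0.3471  0.1238] open 84.8 roll needed -0.004 tilt [-0.    -0.001] q [ 0.79  0.52 -0.11  2.    0.09  0.63 -0.08]
-> (0.3596, -0.344, 0.12) shift [ 1.  -3.7  3.8]
-> (0.3596, -0.344, 0.008) shift [  0.   0. 112.]
stop [316.7 226. ]
cup [296.4 104.3]
ring [522.  102.9]
sm [519.2  23.5]
sl [529.6 -58.9]
```

View pics/w1.png

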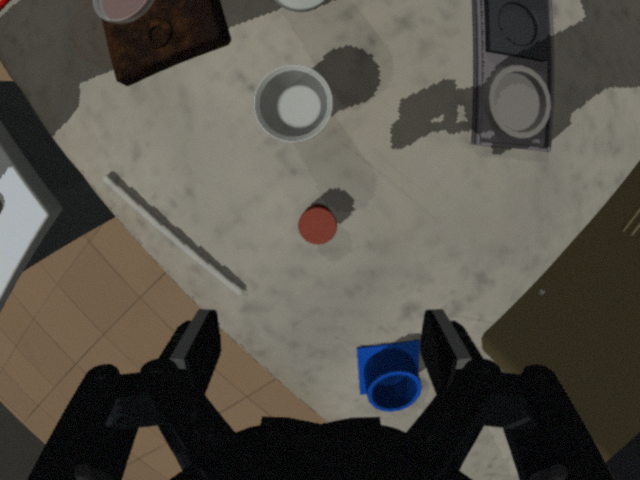

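Wrist view: stopper top at (318,225), cup rim (293,103), ring top (520,102), recess (517,26); the tray's edge runs parallel to the image columns, so the yaw suits it.

```bash
python3 - <<'E'
from h import *
i=np.load('w1.npy',allow_pickle=True).item()
print('stop',at('wrist',(318,224.5),.026,i),'cup',at('wrist',(293.5,103),.066,i),'cupfoot',at('wrist',(299,106),.002,i),'ring',at('wrist',(520,102),.018,i),'small',at('wrist',(517,26),.014,i))
im=cv2.imread('pics/w1.png').astype(int); m=((im[:,:,2]-im[:,:,1]>60)&(im[:,:,1]<110)).astype(np.uint8)
n,l,s,c=cv2.connectedComponentsWithStats(m); print([(s[k],c[k].round(1)) for k in range(1,n) if s[k][4]>300])
E
```

```text
stop [ 0.3612 -0.3437  0.026 ] cup [ 0.4081 -0.2632  0.066 ] cupfoot [ 0.4083 -0.2628  0.002 ] ring [ 0.5587 -0.3693  0.018 ] small [ 0.6014 -0.3167  0.014 ]
[]
```

>>> send_rows(series=[[[1.5, -3, 8], -0.004, 70], [[0, 0, 20], 0, 70], [[0, 0, 25], 0, 70], [[0, 0, 25], 0, 70], [[0, 0, 20], 0, 65], [[0, 0, 12], 0, 65], [[0, 0, 6], 0, 65], [[0, 0, 0], 0, 65], [[0, 0, 0], 0, 20], [[0, 0, 0], 0, 20], [[0, 0, 0], 0, 20], [[0, 0, 0], 0, 20], [[0, 0, 0], 0, 20], [[0, 0, 0], 0, 20], [[0, 0, 0], 0, 20]])

```text
time: 3.32
eef_pos: [0.3611, -0.3434, 0.008]
ee_rot: [0.904, 0.427, 0.0, 0.0]
force: [1.1, -0.8, -0.1]
opening: 0.02
grip_force: 0.0
```

```bash
python3 - <<'E'
from h import *
r.capture('wrist')
o=r.get_obs();print(o['grip_force'],o['force'])
go((.3606,-.344,.10),(.6035,-.3165,.10),(.6035,-.3165,.018))
E
```

```text
0.0 [-0.17099374  0.41109392 -0.06958091]
t 3.37 pos [ 0.361  -0.3433  0.0079] open 20.3 roll needed 0.001 tilt [ 0. -0.] q [ 0.75  0.72 -0.07  2.08  0.14  0.35 -0.12]
-> (0.3606, -0.344, 0.1) shift [ -0.8   0.1 -92.1]
-> (0.6035, -0.3165, 0.1) shift [175.7 169.9   0. ]
-> (0.6035, -0.3165, 0.018) shift [ 0.  0. 82.]
```

Closed to 20 mm with no grip force: it missed. Look.

```bash
python3 - <<'E'
from h import *
i=r.camera_info('wrist'); im=r.capture('wrist')[:,:,::-1].copy(); cv2.imwrite('pics/w2.png',im); np.save('w2.npy',i)
print(proj('wrist',(.361,-.3433,.008),i),proj('wrist',(.361,-.3433,.027),i))
E
```

```text
[321.08404042 277.48370714] [321.17726634 293.39056244]
```

View pics/w2.png

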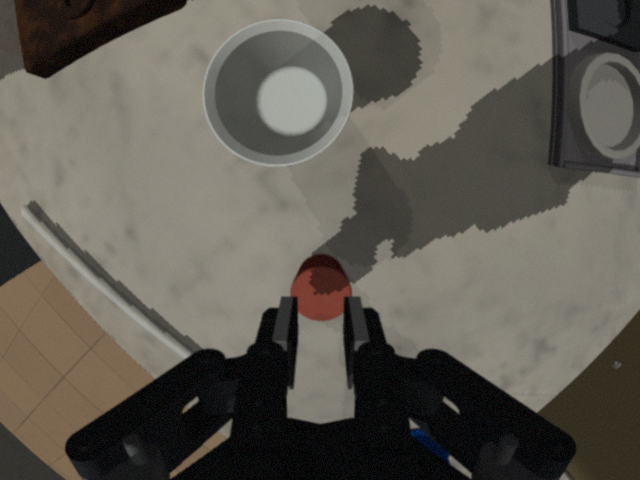

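```bash
python3 - <<'E'
from h import *
i=np.load('w2.npy',allow_pickle=True).item(); o=r.get_obs(); M=R.from_quat(o['ee_rot']).as_matrix()
for d in (0,10,15,20,25,30,40):
  print(d,[proj('wrist',o['eef_pos']+M@np.array([x,y,-d])/1e3,i).round(0).tolist() for x in(11,-11) for y in(-10.1,10.1)])
c=-cv2.Rodrigues(i['rvec'])[0].T@i['tvec']; print('cam in tool',M.T@(c-o['eef_pos']))
im=cv2.imread('pics/w2.png')[230:420,220:430]; cv2.imwrite('pics/w2c.png',cv2.resize(np.clip(im*1.8,0,255).astype(np.uint8),None,fx=3,fy=3,interpolation=3))
E
```

```text
0 [[302.0, 258.0], [340.0, 258.0], [303.0, 296.0], [339.0, 296.0]]
10 [[301.0, 266.0], [341.0, 266.0], [302.0, 304.0], [340.0, 304.0]]
15 [[301.0, 269.0], [342.0, 269.0], [301.0, 309.0], [341.0, 309.0]]
20 [[300.0, 274.0], [342.0, 274.0], [301.0, 314.0], [341.0, 314.0]]
25 [[300.0, 278.0], [343.0, 278.0], [301.0, 319.0], [342.0, 319.0]]
30 [[299.0, 282.0], [344.0, 282.0], [300.0, 324.0], [342.0, 324.0]]
40 [[298.0, 292.0], [345.0, 292.0], [299.0, 335.0], [344.0, 335.0]]
cam in tool [ 0.08226088 -0.00060699 -0.18234416]
```

View pics/w2c.png

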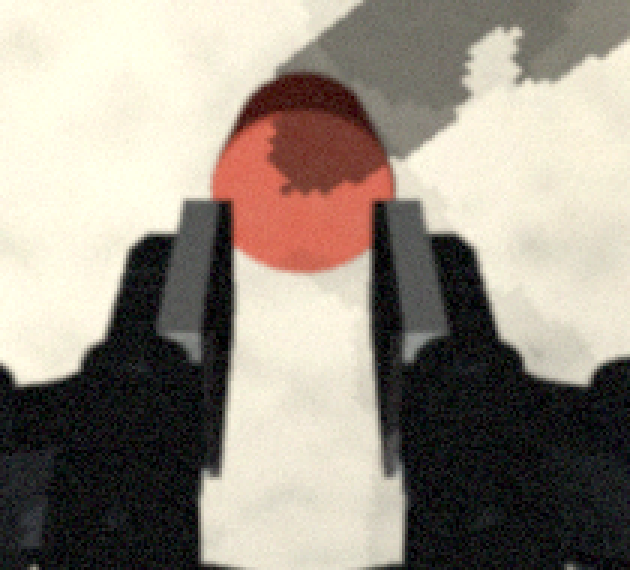

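The finger ends appear about 40 mm behind the reported TCP, consistent with closing above the stopper. I'll open and lower in small steps, watching force.

>>> send_rows(series=[[[0, 0, 0], 0, 60], [[0, 0, 0], 0, 60], [[0, 0, 0], 0, 60], [[0, 0, 0], 0, 60], [[0, 0, 3], 0, 60], [[0, 0, 4], 0, 60], [[0, 0, 3], 0, 60], [[0, 0, 0], 0, 60]])

```text
time: 4.08
eef_pos: [0.3605, -0.3429, -0.0031]
ee_rot: [0.904, 0.427, -0.0, -0.001]
force: [-0.2, 0.4, 0.2]
opening: 0.0603
grip_force: 0.0
```

```bash
python3 - <<'E'
from h import *
im=r.capture('scene')[:,:,::-1]; o=r.get_obs()
print(o['eef_pos'],o['opening'],o['force'])
u=proj('scene',o['eef_pos']); print(u)
x,y=(u-[80,70]).astype(int); print(x,y)
cv2.imwrite('pics/s3.png',cv2.resize(im[y:y+110,x:x+150],None,fx=5,fy=5,interpolation=3))
E
```

```text
[ 0.36055744 -0.3429788  -0.00281714] 0.06019140606489295 [-0.75271898  0.70243669  0.22544823]
[423.69074256 240.12974597]
343 170
```

View pics/s3.png

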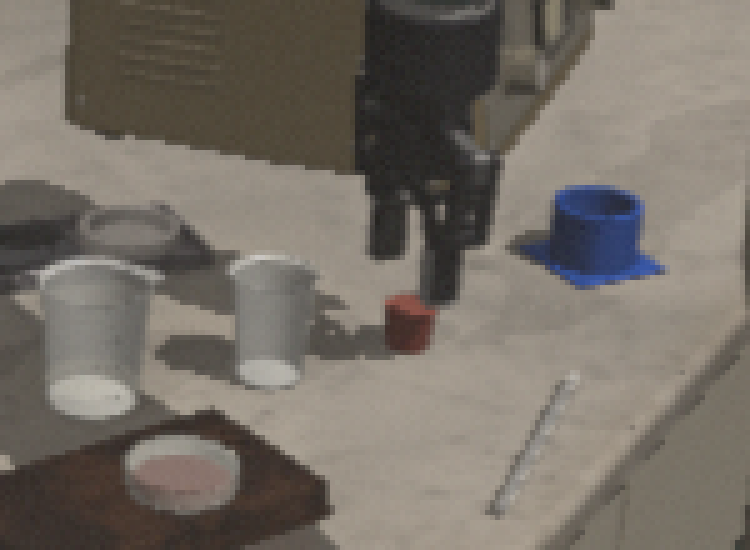

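Confirmed: scene view shows the tips (crop (387,255),(441,300)) above the stopper, ~37 mm above the reported TCP. Lower accordingly.

>>> send_rows(series=[[[0, 0, 5], 0, 60], [[0, 0, 6], 0, 60], [[0, 0, 5], 0, 60], [[0, 0, 3], 0, 60], [[0, 0, 3], 0, 60], [[0, 0, 2], 0, 60], [[0, 0, 0], 0, 60]])

```text
time: 4.72
eef_pos: [0.3607, -0.3431, -0.0268]
ee_rot: [0.904, 0.427, -0.0, -0.0]
force: [-0.2, -0.3, -1.1]
opening: 0.0601
grip_force: 0.0
```

>>> send_rows(series=[[[0, 0, 0], 0, 15], [[0, 0, 0], 0, 15], [[0, 0, 0], 0, 15], [[0, 0, 0], 0, 15], [[0, 0, 0], 0, 15], [[0, 0, 0], 0, 15]])

```text
time: 5.22
eef_pos: [0.3611, -0.3434, -0.0258]
ee_rot: [0.904, 0.427, 0.0, 0.0]
force: [-0.3, 0.8, 6.2]
opening: 0.0284
grip_force: 58.9
```

```bash
python3 - <<'E'
from h import *
i=r.camera_info('wrist'); im=r.capture('wrist')[:,:,::-1].copy(); cv2.imwrite('pics/w4.png',cv2.resize(im[200:420,200:450],None,fx=2.5,fy=2.5)); np.save('w4.npy',i)
o=r.get_obs(); M=R.from_quat(o['ee_rot']).as_matrix()
print(o['eef_pos'],o['opening'],o['grip_force'],o['force'])
for d in (30,35,40,45): print(d,[((proj('wrist',o['eef_pos']+M@np.array([x,y,-d])/1e3,i)-200)*2.5).round(0).tolist() for x in(11,-11) for y in(-15.5,15.5)])
E
```

```text
[ 0.36107704 -0.3434478  -0.0257343 ] 0.02813275317934447 58.93329977989197 [-0.17496974  0.9725198   5.99408105]
30 [[218.0, 206.0], [389.0, 206.0], [222.0, 310.0], [384.0, 310.0]]
35 [[216.0, 218.0], [392.0, 218.0], [220.0, 324.0], [387.0, 324.0]]
40 [[213.0, 231.0], [394.0, 231.0], [218.0, 338.0], [389.0, 338.0]]
45 [[211.0, 244.0], [397.0, 244.0], [216.0, 353.0], [391.0, 354.0]]
```

View pics/w4.png

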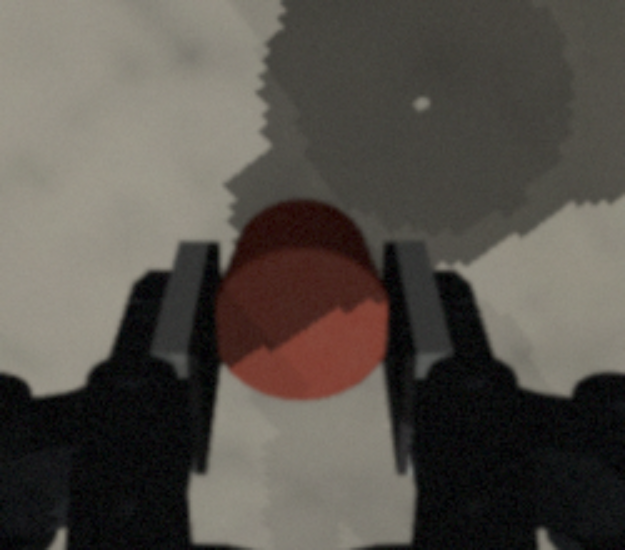

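>>> send_rows(series=[[[0, 0, -5], 0, 15], [[0, 0, -15], 0, 15], [[0, 0, -25], 0, 15], [[0, 0, -30], 0, 15], [[0, 0, -25], 0, 15], [[6, 10, -10], 0, 15], [[13, 20, 0], 0, 15], [[17, 25, 0], 0, 15], [[17, 25, 0], 0, 15], [[17, 25, 0], 0, 15], [[17, 25, 0], 0, 15], [[15, 20, 0], 0, 15], [[8, 12, 0], 0, 15], [[5, 8, 0], 0, 15], [[0, 0, 0], 0, 15], [[0, 0, 0], 0, 15]])

```text
time: 6.6
eef_pos: [0.5648, -0.362, 0.0834]
ee_rot: [0.904, 0.427, -0.0, -0.0]
force: [-0.9, 0.3, 0.4]
opening: 0.0281
grip_force: 59.2
```

```bash
python3 - <<'E'
from h import *
i=r.camera_info('wrist'); im=r.capture('wrist')[:,:,::-1].copy(); cv2.imwrite('pics/w5.png',im); np.save('w5.npy',i)
go((.604,-.3162,.08),(.604,-.3162,-.018))
for n,p in dict(ring=(.560,-.371,.018),sm=(.604,-.3162,.014),sl=(.648,-.263,.044)).items(): print(n,proj('wrist',p,i).round(1))
E
```

```text
t 6.65 pos [ 0.5641 -0.3623  0.0835] open 28.1 roll needed 0.001 tilt [-0.001  0.   ] q [ 0.58  0.78 -0.09  1.55  0.09  0.82 -0.23]
-> (0.604, -0.3162, 0.08) shift [61.   1.5  3.5]
-> (0.604, -0.3162, -0.018) shift [ 0.  0. 98.]
ring [323.7 252.4]
sm [322.9 152.2]
sl [323.9  42.1]
```

View pics/w5.png

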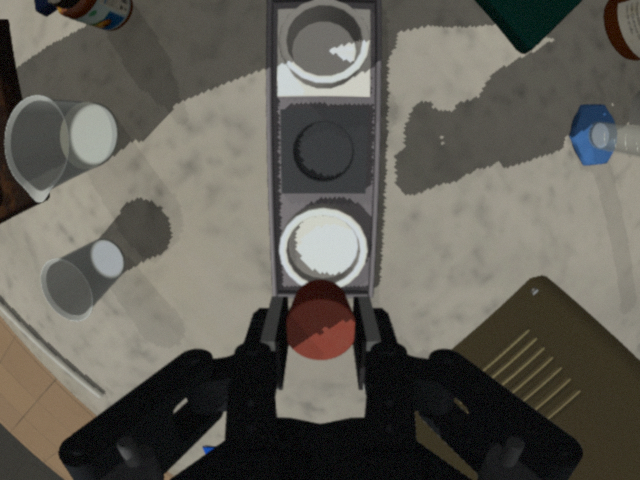

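```bash
python3 - <<'E'
from h import *
i=np.load('w5.npy',allow_pickle=True).item(); j=np.load('w4.npy',allow_pickle=True).item()
print('ring',at('wrist',(323.5,249.5),.018,i),'small',at('wrist',(324.5,150.5),.014,i),'sleeve',at('wrist',(323.5,42.5),.044,i))
print('stopper at grasp',at('wrist',(320.8,328.8),.026,j),'tcp .3611 -.3434')
print('cup',at('wrist',(107,259),.001,i),'beaker foot',at('wrist',(93,134),.001,i))
E
```

```text
ring [ 0.5612 -0.3692  0.018 ] small [ 0.6056 -0.3159  0.014 ] sleeve [ 0.6477 -0.263   0.044 ]
stopper at grasp [ 0.3609 -0.3432  0.026 ] tcp .3611 -.3434
cup [ 0.4068 -0.2633  0.001 ] beaker foot [ 0.4763 -0.1822  0.001 ]
```

>>> send_rows(series=[[[8, 1, 0], 0, 15], [[18, 1, 5], 0, 15], [[18, 0, 10], 0, 15], [[12, 0, 15], 0, 15], [[5, 0, 15], 0, 15], [[0, 0, 15], 0, 15], [[0, 0, 15], 0, 15], [[0, 0, 8], 0, 15], [[0, 0, 0], 0, 15]])

```text
time: 7.4
eef_pos: [0.6027, -0.3161, -0.0024]
ee_rot: [0.904, 0.427, -0.002, -0.002]
force: [-0.4, -0.1, -0.9]
opening: 0.0279
grip_force: 59.2
```

```bash
python3 - <<'E'
from h import *
go((.6045,-.316,-.017))
E
```

```text
t 7.4 pos [ 0.6027 -0.3161 -0.0024] open 27.9 roll needed 0.001 tilt [-0.005  0.002] q [ 0.48  0.9  -0.08  1.55  0.09  0.7  -0.32]
-> (0.6045, -0.316, -0.017) shift [ 1.2  1.3 14.6]
```

>>> send_rows(series=[[[1, 1, 4], 0, 15], [[0, 0, 4], 0, 15], [[0, 0, 3], 0, 15], [[0, 0, 2], 0, 15], [[0, 0, 1], 0, 15], [[0, 0, 1], 0, 15], [[0, 0, 0], 0, 15]])

```text
time: 7.98
eef_pos: [0.607, -0.3164, -0.0142]
ee_rot: [0.904, 0.427, 0.0, 0.0]
force: [0.4, -0.2, -0.6]
opening: 0.0279
grip_force: 59.2
```

```bash
python3 - <<'E'
from h import *
go((.6045,-.316,-.017))
E
```

```text
t 7.98 pos [ 0.607  -0.3164 -0.0142] open 27.9 roll needed 0.001 tilt [ 0. -0.] q [ 0.48  0.92 -0.08  1.54  0.1   0.68 -0.33]
-> (0.6045, -0.316, -0.017) shift [-1.3 -2.2  2.8]
```

>>> send_rows(series=[[[-1, -2, 1], 0, 15], [[0, 0, 1], 0, 15], [[0, 0, 1.5], 0, 15], [[0, 0, 0], 0, 15], [[0, 0, 0], 0, 15]])

```text
time: 8.4
eef_pos: [0.6047, -0.3159, -0.0179]
ee_rot: [0.904, 0.427, -0.0, -0.0]
force: [0.2, -0.8, 0.0]
opening: 0.0279
grip_force: 59.2
```

```bash
python3 - <<'E'
from h import *
print(r.get_obs()['force']); go((.6045,-.316,-.017))
E
```

```text
[ 0.16845501 -0.76678717  0.01498477]
t 8.4 pos [ 0.6047 -0.3159 -0.0179] open 27.9 roll needed 0.001 tilt [-0.  0.] q [ 0.48  0.93 -0.08  1.55  0.1   0.67 -0.33]
-> (0.6045, -0.316, -0.017) shift [-0.3 -0.1 -0.9]
```

>>> send_rows(series=[[[0, 0, 0], 0, 35], [[0, 0, 0], 0, 45], [[0, 0, 0], 0, 50], [[0, 0, 0], 0, 50], [[0, 0, -10], 0, 50], [[0, 0, -20], 0, 60], [[0, 0, -25], 0, 70], [[0, 0, -30], 0, 85], [[-6, -12, -25], 0, 85], [[-11, -25, -8], 0, 85], [[-13, -28, 0], 0, 85], [[-13, -28, 0], 0, 85], [[-13, -28, 0], 0, 85], [[-13, -28, 0], 0, 85], [[-10, -22, 0], 0, 85], [[-6, -14, 0], 0, 85], [[0, 0, 0], 0, 85], [[0, 0, 0], 0, 85]])

```text
time: 9.9
eef_pos: [0.4083, -0.2646, 0.1012]
ee_rot: [0.904, 0.427, 0.001, 0.001]
force: [0.8, -0.5, 0.1]
opening: 0.0848
grip_force: 0.0
```

```bash
python3 - <<'E'
from h import *
go((.408,-.2635,.10),(.408,-.2635,0.0))
i=r.camera_info('top'); im=r.capture('top')[:,:,::-1]; cv2.imwrite('pics/t6.png',im)
im=r.capture('scene')[:,:,::-1]; o=r.get_obs(); u=proj('scene',o['eef_pos'])
x,y=(u-[75,90]).astype(int); print(u,x,y); M=R.from_quat(o['ee_rot']).as_matrix()
cv2.imwrite('pics/s6.png',cv2.resize(im[y:y+110,x:x+150],None,fx=5,fy=5,interpolation=3))
for d in (0,30,40,50,73,90,100): print(d,((proj('scene',o['eef_pos']+[0,0,d/1e3])-[x,y])*5).round())
E
```

```text
t 9.9 pos [ 0.4083 -0.2646  0.1012] open 84.8 roll needed 0.001 tilt [ 0.002 -0.001] q [ 0.58  0.54 -0.1   2.05  0.09  0.55 -0.27]
-> (0.408, -0.2635, 0.1) shift [ 0.6 -0.9  1.2]
-> (0.408, -0.2635, 0.0) shift [  0.   0. 100.]
[398.0919857 212.755987 ] 323 122
0 [375. 454.]
30 [379. 404.]
40 [380. 387.]
50 [381. 370.]
73 [383. 330.]
90 [385. 301.]
100 [386. 283.]
```

View pics/s6.png

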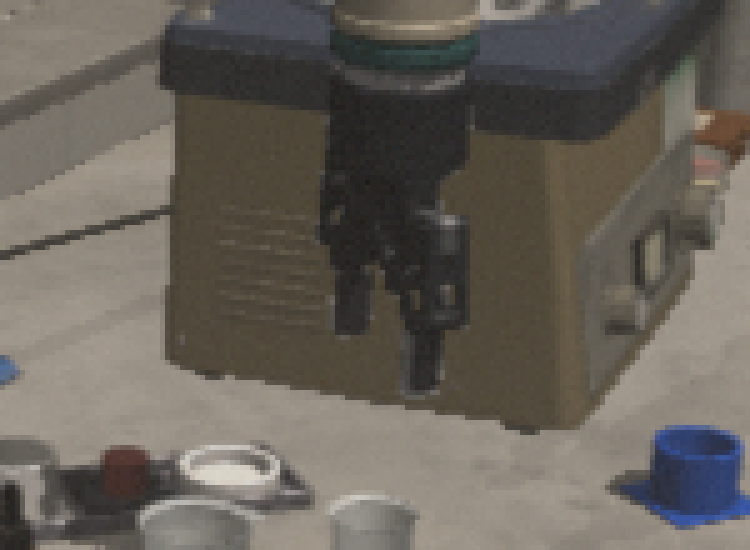

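Stopper stands in its block (crop (125,473)). The fingers' ends are 54 mm behind the reported TCP when open, and the body about 115 mm or more behind it. So the whole real gripper sits ~41 mm above the reported TCP; I'll use that offset.

>>> send_rows(series=[[[0, -0.5, 8], 0, 85], [[0, 0, 20], 0, 85], [[0, 0, 25], 0, 85], [[0, 0, 25], 0, 80], [[0, 0, 20], 0, 80], [[0, 0, 12], 0, 80], [[0, 0, 7], 0, 80], [[0, 0, 0], 0, 80], [[0, 0, 0], 0, 30], [[0, 0, 0], 0, 30], [[0, 0, 0], 0, 30], [[0, 0, 0], 0, 30], [[0, 0, 0], 0, 30], [[0, 0, 0], 0, 30]])

```text
time: 11.17
eef_pos: [0.4083, -0.2643, -0.0157]
ee_rot: [0.904, 0.427, 0.001, 0.001]
force: [-0.4, -0.4, 6.6]
opening: 0.0474
grip_force: 60.5
```

```bash
python3 - <<'E'
from h import *
i=r.camera_info('wrist'); im=r.capture('wrist')[:,:,::-1].copy(); cv2.imwrite('pics/w7.png',im); np.save('w7.npy',i)
go((.408,-.2635,.07),(.5605,-.370,.07),(.5605,-.370,-.009))
E
```

```text
t 11.22 pos [ 0.4083 -0.2642 -0.0157] open 47.1 roll needed 0.001 tilt [ 0.002 -0.001] q [ 0.55  0.76 -0.05  2.12  0.14  0.27 -0.3 ]
-> (0.408, -0.2635, 0.07) shift [  0.4  -0.7 -85.7]
-> (0.5605, -0.37, 0.07) shift [ 14.8 185.4   0. ]
-> (0.5605, -0.37, -0.009) shift [ 0.  0. 79.]
```

View pics/w7.png

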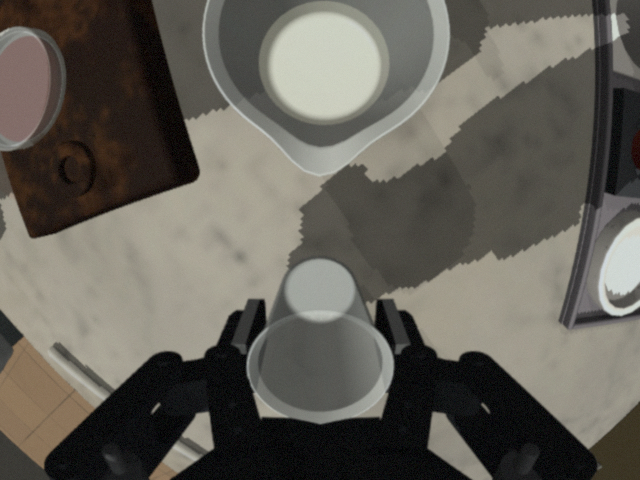

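Cup held: foot at (321,289), rim (321,367), centred between the pads.

>>> send_rows(series=[[[0, 0, -5], 0, 30], [[0, 0, -15], 0, 30], [[0, 0, -25], 0, 30], [[0, 0, -20], 0, 30], [[1, 12, -5], 0, 30], [[2, 20, 0], 0, 30], [[2, 25, 0], 0, 30], [[2, 25, 0], 0, 30], [[2, 25, 0], 0, 30], [[2, 25, 0], 0, 30], [[2, 22, 0], 0, 30], [[1, 16, 0], 0, 30], [[1, 10, 0], 0, 30], [[0, 4, 5], 0, 30], [[0, 0, 15], 0, 30], [[0, 0, 15], 0, 30], [[0, 0, 10], 0, 30], [[0, 0, 5], 0, 30], [[0, 0, 0], 0, 30]])

```text
time: 12.8
eef_pos: [0.5579, -0.3682, 0.0019]
ee_rot: [0.904, 0.427, -0.001, -0.001]
force: [-1.0, 0.2, -0.5]
opening: 0.0476
grip_force: 61.3
```

```bash
python3 - <<'E'
from h import *
i=np.load('w7.npy',allow_pickle=True).item(); print('foot',at('wrist',(321,289.5),.001,i),'rim',at('wrist',(320.5,367),.066,i),'beaker foot',at('wrist',(325,66),.002,i))
go((.5605,-.370,-.0075))
E
```

```text
foot [ 0.4087 -0.2634  0.001 ] rim [ 0.4099 -0.2613  0.066 ] beaker foot [ 0.4768 -0.183   0.002 ]
t 12.8 pos [ 0.5579 -0.3682  0.0019] open 47.6 roll needed 0.001 tilt [-0.002  0.002] q [ 0.59  0.88 -0.09  1.59  0.11  0.68 -0.24]
-> (0.5605, -0.37, -0.0075) shift [0.3 3.2 9.4]
```

>>> send_rows(series=[[[0, 2, 3], 0, 30], [[0, 1, 3], 0, 30], [[0, 0, 2], 0, 30], [[0, 0, 1], 0, 30], [[0, 0, 0], 0, 30], [[0, 0, 0], 0, 30]])

```text
time: 13.3
eef_pos: [0.5616, -0.371, -0.0056]
ee_rot: [0.904, 0.427, 0.0, 0.0]
force: [-0.8, 0.0, 0.4]
opening: 0.0476
grip_force: 61.3
```

```bash
python3 - <<'E'
from h import *
print(r.get_obs()['force']); go((.5605,-.370,-.0083))
E
```

```text
[-0.78767114  0.00581665  0.38070027]
t 13.3 pos [ 0.5616 -0.371  -0.0056] open 47.6 roll needed 0.001 tilt [ 0. -0.] q [ 0.59  0.9  -0.09  1.58  0.11  0.67 -0.24]
-> (0.5605, -0.37, -0.0083) shift [ 0.1 -1.5  2.7]
```

>>> send_rows(series=[[[0, -1.5, 1.5], 0, 30], [[0, 0, 1], 0, 30], [[0, 0, 0], 0, 30], [[0, 0, 0], 0, 30]])

```text
time: 13.63
eef_pos: [0.5603, -0.3699, -0.0083]
ee_rot: [0.904, 0.427, -0.0, -0.0]
force: [-0.1, -0.2, -0.5]
opening: 0.0474
grip_force: 61.3
```

>>> send_rows(series=[[[0, 0, 0], 0, 52], [[0, 0, 0], 0, 60], [[0, 0, 0], 0, 70], [[0, 0, 0], 0, 80], [[0, 0, 0], 0, 80], [[0, 0, -10], 0, 80], [[0, 0, -20], 0, 80], [[0, 0, -25], 0, 80], [[0, 0, -25], 0, 80], [[0, 0, -25], 0, 80], [[0, 0, -20], 0, 80], [[0, 0, -10], 0, 80], [[0, 0, 0], 0, 80], [[0, 0, 0], 0, 80]])

```text
time: 14.8
eef_pos: [0.5602, -0.3699, 0.1269]
ee_rot: [0.904, 0.427, 0.0, 0.0]
force: [-1.1, 0.3, -0.9]
opening: 0.0801
grip_force: 0.0
```

```bash
python3 - <<'E'
from h import *
i=r.camera_info('wrist'); im=r.capture('wrist')[:,:,::-1].copy(); cv2.imwrite('pics/w8.png',im); np.save('w8.npy',i)
go((.555,-.122,.12),(.555,-.122,.002))
for n,p in dict(cuprim=(.5605,-.370,.073),cupfoot=(.5605,-.37,.008),ring=(.5605,-.37,.018),sm=(.6045,-.316,.033),sl=(.648,-.263,.044)).items(): print(n,proj('wrist',p,i).round(1))
E
```

```text
t 14.85 pos [ 0.5595 -0.3696  0.1258] open 80.0 roll needed 0.001 tilt [-0.002  0.001] q [ 0.6   0.73 -0.11  1.51  0.09  0.9  -0.22]
-> (0.555, -0.122, 0.12) shift [ 188.1 -161.     5.8]
-> (0.555, -0.122, 0.002) shift [  0.   0. 118.]
cuprim [321.3 244.2]
cupfoot [321.1 218.8]
ring [321.1 222. ]
sm [320.9 136.6]
sl [321.   42.4]
```

View pics/w8.png

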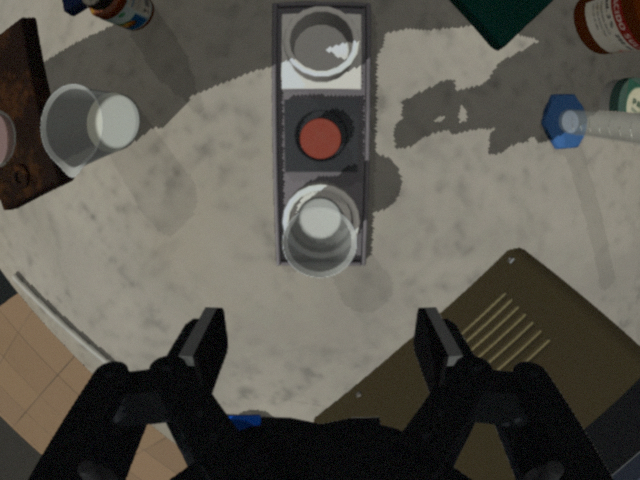

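Cup stands in the ring (foot (320,218)), stopper in its recess (320,138), both as predicted. Now the dropper bottle.

>>> send_rows(series=[[[6, -5, 0], 0, 80], [[14, -12, 0], 0, 80], [[18, -15, 0], 0, 80], [[18, -16, 0], 0, 80], [[18, -16, 0], 0, 80], [[18, -16, 0], 0, 80], [[18, -16, 0], 0, 80], [[18, -15, 0], 0, 80], [[18, -15, 0], 0, 80], [[18, -15, 0], 0, 80], [[12, -10, 0], 0, 80], [[8, -6, 0], 0, 80], [[4, -3, 0], 0, 80], [[0, 0, 0], 0, 80], [[0, 0, 0], 0, 80]])

```text
time: 16.1
eef_pos: [0.5559, -0.1241, 0.1263]
ee_rot: [0.904, 0.427, -0.0, 0.0]
force: [0.2, -0.5, -1.0]
opening: 0.0802
grip_force: 0.0
```

```bash
python3 - <<'E'
from h import *
i=r.camera_info('wrist'); im=r.capture('wrist')[:,:,::-1].copy(); cv2.imwrite('pics/w9.png',im); np.save('w9.npy',i)
go((.555,-.122,.12),(.555,-.122,.002))
for z in (.102,.07,0): print(z,proj('wrist',(.555,-.122,z),i).round(1))
E
```

```text
t 16.15 pos [ 0.5558 -0.1246  0.1264] open 79.9 roll needed -0.0 tilt [-0.    -0.001] q [ 0.23  0.59 -0.09  1.81  0.08  0.74 -0.59]
-> (0.555, -0.122, 0.12) shift [ 1.5 -2.3  6.4]
-> (0.555, -0.122, 0.002) shift [  0.   0. 118.]
0.102 [317.8 259. ]
0.07 [318.1 241.7]
0 [318.5 215.4]
```

View pics/w9.png

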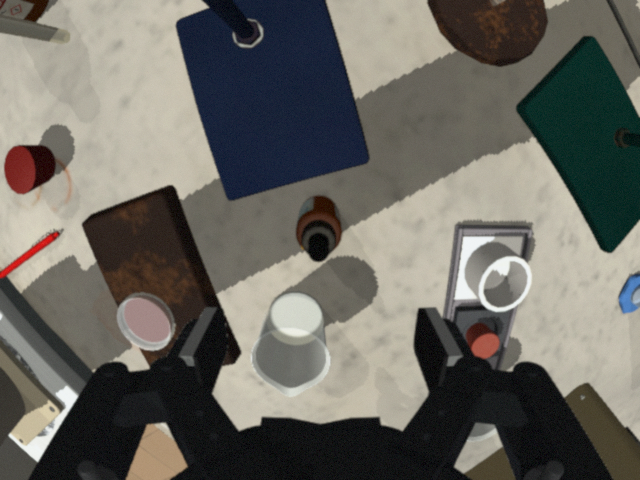

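```bash
python3 - <<'E'
from h import *
i=np.load('w9.npy',allow_pickle=True).item()
print(at('wrist',(318,248.5),.1,i),at('wrist',(319,230),.068,i),at('wrist',(319,211),.0,i))
im=cv2.imread('pics/w9.png').astype(int); m=((im[:,:,2]-im[:,:,0]>25)).astype(np.uint8)[185:270,280:360]
ys,xs=np.nonzero(m); print('brown x',xs.min()+280,xs.max()+280,'y',ys.min()+185,ys.max()+185)
for p in [(.557,-.1195),(.558,-.118),(.56,-.117)]:
  for z in(.068,0):
    P=np.array([proj('wrist',(p[0]+.0165*np.cos(a),p[1]+.0165*np.sin(a),z),i) for a in np.linspace(0,6.28,60)]); print(p,z,P.min(0).round(),P.max(0).round())
E
```

```text
[ 0.5589 -0.1175  0.1   ] [ 0.5604 -0.1165  0.068 ] [ 0.5578 -0.1193  0.    ]
brown x 280 359 y 196 269
(0.557, -0.1195) 0.068 [294. 213.] [342. 259.]
(0.557, -0.1195) 0 [299. 193.] [338. 230.]
(0.558, -0.118) 0.068 [293. 210.] [342. 256.]
(0.558, -0.118) 0 [299. 191.] [338. 228.]
(0.56, -0.117) 0.068 [295. 207.] [343. 254.]
(0.56, -0.117) 0 [300. 188.] [339. 226.]
```

>>> send_rows(series=[[[2, -1, 5], 0, 80], [[2, -1.5, 15], 0, 80], [[0, 0, 20], 0, 80], [[0, 0, 20], 0, 80], [[0, 0, 20], 0, 80], [[0, 0, 18], 0, 75], [[0, 0, 13], 0, 75], [[0, 0, 9], 0, 75], [[0, 0, 5], 0, 75], [[0, 0, 0], 0, 75], [[0, 0, 0], 0, 75]])

```text
time: 17.07
eef_pos: [0.557, -0.1188, 0.0019]
ee_rot: [0.904, 0.427, 0.0, 0.0]
force: [0.2, -1.1, 0.7]
opening: 0.0749
grip_force: 0.0
```

>>> send_rows(series=[[[0, 0, 0], 0, 40], [[0, 0, 0], 0, 36], [[0, 0, 0], 0, 20], [[0, 0, 0], 0, 20], [[0, 0, 0], 0, 20], [[0, 0, 0], 0, 20], [[0, 0, 0], 0, 20]])

```text
time: 17.65
eef_pos: [0.5575, -0.1186, 0.0027]
ee_rot: [0.904, 0.427, 0.001, 0.001]
force: [0.1, -0.6, 5.7]
opening: 0.0301
grip_force: 58.9
```

```bash
python3 - <<'E'
from h import *
i=r.camera_info('wrist'); im=r.capture('wrist')[:,:,::-1].copy(); cv2.imwrite('pics/w10.png',im[220:460,200:440]); np.save('w10.npy',i)
go((.555,-.122,.075),(.648,-.263,.075),(.648,-.263,.009))
c=r.get_obs()['eef_pos']
for f in (-.004,0,.004): # along tool x
  for z in(.1,.068): print(f,z,(proj('wrist',(c[0]+f*.636,c[1]+f*.772,z),i)-[200,220]).round(1))
E
```

```text
t 17.7 pos [ 0.5575 -0.1186  0.0027] open 29.8 roll needed 0.001 tilt [ 0.002 -0.   ] q [ 0.2   0.78 -0.07  1.88  0.11  0.48 -0.63]
-> (0.555, -0.122, 0.075) shift [ -4.2   0.2 -72.3]
-> (0.648, -0.263, 0.075) shift [-49.6 161.4   0. ]
-> (0.648, -0.263, 0.009) shift [ 0.  0. 66.]
-0.004 0.1 [122.3 194.3]
-0.004 0.068 [121.8 135.8]
0 0.1 [122.4 185.4]
0 0.068 [121.8 127.4]
0.004 0.1 [122.4 176.2]
0.004 0.068 [121.9 118.8]
```

```bash
python3 - <<'E'
import cv2
im=cv2.imread('pics/w10.png')
for y in range(50,240,5): print(y,im[y,116:128].mean(0).astype(int)[::-1], end=' ; ')
print()
for y in (100,150,185): print(y,[int(v) for v in im[y,60:190:4].mean(1)])
E
```

```text
50 [63 27  4] ; 55 [62 27  3] ; 60 [63 27  5] ; 65 [63 28  4] ; 70 [63 28  4] ; 75 [62 28  3] ; 80 [63 27  4] ; 85 [82 41 20] ; 90 [101  61  44] ; 95 [110  68  50] ; 100 [43 30 24] ; 105 [24 19 16] ; 110 [22 19 16] ; 115 [22 18 15] ; 120 [30 30 26] ; 125 [82 79 71] ; 130 [76 75 66] ; 135 [12 13 11] ; 140 [10 10 10] ; 145 [15 16 14] ; 150 [11 12 11] ; 155 [12 14 12] ; 160 [12 13 12] ; 165 [13 11 14] ; 170 [17 17 17] ; 175 [17 17 18] ; 180 [17 17 17] ; 185 [20 17 19] ; 190 [18 19 18] ; 195 [112 114 108] ; 200 [225 226 218] ; 205 [29 30 30] ; 210 [25 25 27] ; 215 [28 29 29] ; 220 [27 28 29] ; 225 [26 28 29] ; 230 [26 27 28] ; 235 [26 29 30] ; 
100 [34, 93, 95, 99, 52, 28, 26, 51, 65, 71, 75, 73, 63, 42, 32, 31, 36, 57, 75, 82, 77, 78, 69, 57, 31, 22, 45, 96, 100, 97, 34, 38, 37]
150 [27, 26, 30, 28, 37, 31, 235, 234, 72, 75, 47, 20, 14, 17, 13, 11, 14, 9, 12, 12, 77, 79, 90, 124, 122, 28, 46, 31, 27, 23, 25, 30, 29]
185 [28, 27, 31, 121, 247, 247, 247, 247, 248, 247, 124, 4, 11, 9, 17, 16, 28, 16, 8, 78, 123, 120, 114, 108, 113, 116, 120, 81, 27, 29, 29, 27, 30]
```

>>> send_rows(series=[[[0, 0, -5], 0, 20], [[0, 0, -15], 0, 20], [[0, 0, -20], 0, 20], [[0, 0, -20], 0, 20], [[-2, 6, -15], 0, 20], [[-5, 14, -5], 0, 20], [[-6, 18, 0], 0, 20], [[-6, 18, 0], 0, 20], [[-6, 18, 0], 0, 20], [[-6, 18, 0], 0, 20], [[-6, 18, 0], 0, 20], [[-6, 18, 0], 0, 20], [[-5, 15, 0], 0, 20], [[-4, 10, 0], 0, 20], [[-2, 6, 0], 0, 20], [[-1, 3, 0], 0, 20], [[0, 0, 0], 0, 20], [[0, 0, 0], 0, 20]])

```text
time: 19.2
eef_pos: [0.6466, -0.2628, 0.0816]
ee_rot: [0.904, 0.427, -0.0, -0.001]
force: [0.8, 0.7, -0.4]
opening: 0.0301
grip_force: 59.5
```

```bash
python3 - <<'E'
from h import *
r.capture('wrist'); r.capture('wrist'); print(r.get_obs()['grip_force'])
go((.647,-.2642,.075),(.647,-.2642,.011))
E
```

```text
59.45169118931517
t 19.3 pos [ 0.6467 -0.2626  0.0818] open 30.1 roll needed 0.003 tilt [-0.001  0.001] q [ 0.4   0.82 -0.1   1.46  0.1   0.87 -0.42]
-> (0.647, -0.2642, 0.075) shift [-1.   1.3  6.8]
-> (0.647, -0.2642, 0.011) shift [ 0.  0. 64.]
```

>>> send_rows(series=[[[-1, 1, 5], 0, 20], [[0, 0, 10], 0, 20], [[0, 0, 10], 0, 20], [[0, 0, 6], 0, 20], [[0, 0, 5], 0, 20], [[0, 0, 4], 0, 20], [[0, 0, 3], 0, 20], [[0, 0, 0], 0, 20], [[0, 0, 0], 0, 20]])

```text
time: 20.05
eef_pos: [0.6467, -0.2648, 0.0382]
ee_rot: [0.904, 0.427, -0.0, -0.001]
force: [-0.3, 1.3, -1.3]
opening: 0.0302
grip_force: 59.9
```

```bash
python3 - <<'E'
from h import *
o=r.get_obs();print(o['force'],o['moment'])
go((.647,-.2642,.011))
im=r.capture('top')[:,:,::-1]; cv2.imwrite('pics/t11.png',im)
E
```

```text
[-0.32013428  1.33071188 -1.27444074] [ 0.30522141 -0.06907592  0.05168218]
t 20.05 pos [ 0.6467 -0.2648  0.0382] open 30.2 roll needed 0.001 tilt [-0.001  0.001] q [ 0.4   0.87 -0.1   1.48  0.1   0.8  -0.42]
-> (0.647, -0.2642, 0.011) shift [ 0.7 -0.2 27.2]
```

No contact with the rim; the base is inside the tube. Lower to the floor.

>>> send_rows(series=[[[0.5, 0, 5], 0, 20], [[0, 0, 6], 0, 20], [[0, 0, 6], 0, 20], [[0, 0, 4], 0, 20], [[0, 0, 3], 0, 20], [[0, 0, 2], 0, 20], [[0, 0, 1], 0, 20], [[0, 0, 0], 0, 20], [[0, 0, 0], 0, 20]])

```text
time: 20.85
eef_pos: [0.6473, -0.2647, 0.0116]
ee_rot: [0.904, 0.427, -0.0, -0.0]
force: [0.5, 1.7, -1.1]
opening: 0.03
grip_force: 59.9
```

```bash
python3 - <<'E'
from h import *
o=r.get_obs();print(o['force'],o['moment'])
go((.647,-.2642,.010))
E
```

```text
[ 0.52905228  1.68505489 -1.12903647] [ 0.34862895 -0.08385835 -0.04023361]
t 20.85 pos [ 0.6473 -0.2647  0.0116] open 30.0 roll needed 0.001 tilt [-0.  0.] q [ 0.4   0.91 -0.09  1.49  0.11  0.75 -0.43]
-> (0.647, -0.2642, 0.01) shift [ 0.2 -0.5  1.6]
```

>>> send_rows(series=[[[0, 0, 1], 0, 20], [[0, 0, 0], 0, 20], [[0, 0, 0], 0, 36], [[0, 0, 0], 0, 45], [[0, 0, 0], 0, 55], [[0, 0, 0], 0, 65], [[0, 0, 0], 0, 70], [[0, 0, -8], 0, 70], [[0, 0, -20], 0, 70], [[0, 0, -25], 0, 70], [[0, 0, -25], 0, 70], [[0, 0, -25], 0, 70], [[-10, 0, -20], 0, 70], [[-20, 0, -5], 0, 70], [[-25, 0, 0], 0, 70], [[-25, 0, 0], 0, 70], [[-15, 0, 0], 0, 70], [[0, 0, 0], 0, 70], [[0, 0, 0], 0, 70]])

```text
time: 22.43
eef_pos: [0.5869, -0.3388, 0.1391]
ee_rot: [0.905, 0.426, 0.0, 0.0]
force: [0.1, 0.9, -0.7]
opening: 0.0698
grip_force: 0.0
```

```bash
python3 - <<'E'
from h import *
go((.56,-.37,.1))
i=r.camera_info('wrist'); w=r.capture('wrist')[:,:,::-1]; s=r.capture('scene')[:,:,::-1]; t=r.capture('top')[:,:,::-1]
f=lambda a,b,c,d,e,k=None: cv2.resize(a[b:c,d:e],(400,300),interpolation=3)
m=np.vstack([np.hstack([f(w,0,300,120,520),f(s,180,270,300,420)]),np.hstack([f(t,190,355,300,520),f(s,180,360,200,440)])])
cv2.imwrite('pics/m12.png',m)
for n,p in dict(drop=(.648,-.263,.109),cup=(.5605,-.37,.073),stop=(.6045,-.316,.033)).items(): print(n,((proj('wrist',p,i)-[120,0])).round(), 'scene',((proj('scene',p)-[300,180])*400/120).round())
E
```

```text
t 22.43 pos [ 0.5869 -0.3388  0.1391] open 69.8 roll needed -0.0 tilt [0.001 0.   ] q [ 0.55  0.72 -0.11  1.48  0.09  0.94 -0.28]
-> (0.56, -0.37, 0.1) shift [-41.2  -0.9  39.1]
drop [199.  94.] scene [87. 42.]
cup [200. 291.] scene [231.  62.]
stop [200. 188.] scene [158. 111.]
```

View pics/m12.png

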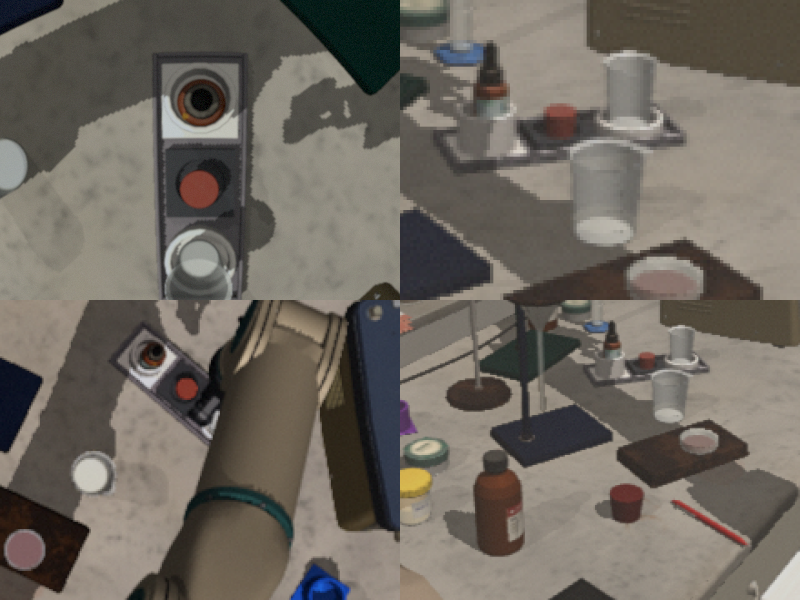

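All three stand upright in their holders: dropper bottle at mosaic (202,98), stopper (199,188), cup (200,258). Beaker, brown bottle and large stopper are still in place, and the gripper is clear.

```bash
python3 -c "
from cell import r
print(r.finish_job())"
```

```text
the job is handed in; nothing more can be done
None
```

I handed the job in at about 22 s: the small cup, dropper bottle and small stopper stand upright in their holders, and the beaker, brown bottle and large stopper are where they were, by my last camera views (no verdict was returned).

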